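Key the crank back onto the sugarcane press

ROBOT

A 6-joint arm with a two-finger parallel gripper is mounted at the origin on the work surface. World frame = base frame: x ahead of the robot, y to its left, z up, the work surface at z = 0. Lengths are in m, angles in rad, forces in N, time in s.
With the tool pointing down it reaches from about 0.375 to 0.975 m from the base axis. Payload 3.8 kg.
Tool frame: the origin (TCP) lies on the centre line of the jaws, within the pads' length; the fingertips stand 25 mm ahead of it and the grasp point (between the pads) lies 6 mm ahead of it; z points along the fingers, y is the line along which they close (so a half turn about z gives the same grasp; the last joint's range is limited). The gripper opens to 85 mm and grips with 20 to 120 N. Pads are 22 mm wide; open, the fingers measure 114 mm over their backs; the gripper's body (76 mm by 85 mm) begins 54 mm behind the grasp point. The pads swing forward as they close: fully open they stand 13 mm farther back than shut.
Start: joints at [-0.037, 0.264, 1.604, -0, 1.274, -0.037], TCP at [0.675, -0, 0.256] pointing down, gripper open.
Joint ranges: [-2.63, 2.63], [-0.94, 2.18], [0.31, 2.57], [-1.31, 4.45], [0, 2.66], [-2.55, 2.55]. Speed limits (rad/s): [2.57, 2.57, 3.14, 3.14, 3.14, 3.14].

INTERFACE

Orientations are given as a rotation vector (axis times angle).
In Python, from workcell import bot gives the robot as it stands. The module is installed in compiled form; this text tells all that it offers.
- The arm moves only by the tool play_rows, never from a script. Its argument "commands" is a list that holds one entry, the list of rows, each a list of 7 numbers: the shift along the tool's x, y, z as a fraction of full scale, then the turn, a rotation vector about the tool's x, y, z as a fraction of full scale, then the closure, from -1 (fully open) to 1 (shut). A call has 1 to 8 rows; each row is the pose to reach, as a shift and turn from the pose commanded when the call began, along the tool's axes at that moment, turning the shorter way round; what a row does not reach only later rows make up. Full scale, the value 1, is 60 cm for a shift and 180 degrees for a turn. A row lasts 1/10 s, in which the tool goes at most 50 mm and 8.59 degrees, less where a joint would pass 70% of its speed; a pose out of reach is approached as far as the arm can. A call with a number of a shift or a turn outside -1 to 1 is refused whole. A call with a gripper value outside its range is refused whole. The fingers move at their own pace and stop on an object; "force" is the grip in N (left out, the last holds). Time passes only in rows, so rows that repeat a pose let the fingers close. It gives the time, the measured TCP pose, the force, the opening and the grip force at its end, in the units of the state.
- bot.read_state(): the state, without advancing time (a new reading comes with each control period).
- bot.read_camera(name): name is "scene" or "side" or "wrist"; returns the picture (384x512x3 uint8, blue, green, red); there is no depth.
- bot.camera_params(name): a dict with "fov_y" (degrees; the focal length in pixels is half the picture's height over the tangent of half this angle, whatever the lens; pixels are square), "cx", "cy" (the principal point, pixels), "D" ([k1, k2, p1, p2, k3] as OpenCV has them; the pictures are not rectified), "rvec" (rotation vector, rad) and "tvec" (3), from world to camera coordinates, as OpenCV has them. Camera axes: x right, y down, z forward; pixel columns grow to the right and rows downward; lengths in m; the calibration is good to about 2 mm. A picture is of the moment at which its call begins: read the wrist's pose just before it. camera_params takes no time and is no camera call; for the wrist camera it gives the pose at the moment of the call.
- bot.finish_job(): hands the job in; it is judged then, once.
The state is a dict: "time": time; "q": joint angles; "joint_vel": joint speeds; "joint_torque": joint torques, N m; "tool_pos": TCP position; "tcp_rot": TCP orientation; "wrist_force": force on the tool from outside, world axes, zero at the start; "torque": the same for the moment, N m; "width": opening from 0.0 (shut) to 1.0 (fully open); "grip_force": force on a finger pad.
Only numpy, scipy, OpenCV 4.12 (cv2) and the standard library are available. Lean on these libraries where they do the work, as an engineer would, in place of code of your own. Each camera call takes 0.05 s, during which the arm holds its last target. There are 200 camera calls.

TASK

The sugarcane press has been washed and its crank is off. Drop the loose steel key into the slot in the end of the press's shaft so that it lies fully down, then slide the crank's hub onto the shaft, with its keyway over the key, until it is fully home against the bearing, and let go. Leave the bottle, bowl, opener and fan where they are.

Things in the scene. Friction and masses are not known exactly. Their poses are not given: they have to be found in the camera images.
- press: Hand-cranked stainless sugarcane press, fixed: base 220 x 230 mm, two side plates 150 mm wide (outer faces at y = -80 and 80 mm, tops 244 mm up), rollers between, screws on top to 277 mm. Origin: centre of the underside, z up. From its -y plate a bearing housing, 66 mm across, reaches to y = -120 mm; beyond it the bare end of the roller's shaft runs level along -y, 175 mm up. It does not turn.
- slot (a point): Centre of the floor of the round-ended slot in the top of the shaft, 4 mm above the shaft axis, 35 mm out from the bearing face; axes as press. Slot: along y, open only upwards, 65 mm long, 14.5 mm wide, its top edges broken 1 mm; its flanks rise 9.5 mm above its floor, the crown of the plain shaft 12 mm.
- bearing_face (a point): Where the shaft leaves the bearing: on the shaft axis, in the flat outer face (50 mm across) that the hub must meet; axes as press.
- shaft_tip (a point): Centre of the free end of the shaft, on its axis, 88 mm out from the bearing face; axes as press. The shaft is 32 mm across, its last 8 mm tapering to 24 mm.
- key: Loose dark steel key, a plain bar with round ends, 60 mm long (its x), 12 mm wide (its y), 17 mm high (its z), 85 g, lying on the cart top. Origin: centre of the underside. Both ends alike. Down in the slot it stands 7.5 mm proud of the slot's flanks: held by its upper 6 mm, the fingers clear the shaft.
- crank: Crank, about 0.7 kg: steel hub, aluminium arm, lying the way round it goes on the shaft: bore level, keyway up. Origin: on the bore axis at mid-hub, 28 mm above the cart top. y: bore axis, out of the end that goes on first; z up, to the keyway; x along the arm. Hub: block, y -35 to 35 mm, x -28 to 28 mm (flat sides to grip), z -28 to 32 mm. Balance point close to the bore axis.
- hub_face (a point): Centre of the bore in the hub's plain end face, the one that goes on first and meets the bearing: 35 mm along +y from the crank's origin; axes as crank. The bore runs right through, 36 mm across, with a keyway along its top 15.5 mm wide, its roof 24.5 mm above the axis.
- crank_handle (a point): Middle of the crank's wooden handle, 28 mm thick and 84 mm long along y; in the crank's frame at x 140, y -81, z -14 mm. A flat arm, 12 mm thick (y -35 to -23 mm) and 24 mm deep, joins it to the hub; across the hub from it a stub counterweight of the same thickness, 44 mm deep, reaches x = -56 mm.
- bottle: Empty green glass soda bottle standing upright, 60 mm across, 220 mm tall. Origin: centre of the underside.
- bowl: Orange melamine snack bowl, 130 mm across, 55 mm high. Origin: centre of the underside.
- opener: Chrome bottle opener lying flat, 150 mm long (its x), 40 mm wide, 6 mm thick. Origin: its underside, about mid-length.
- fan: Folded sandalwood fan lying flat, 205 mm long (its x), 20 mm wide, 22 mm high. Origin: centre of the underside.

How it is judged:
By the outcome, as a careful person would: the job done as asked, in the order asked, and still so for the second after the job is handed in, with the robot touching nothing.
It also fails if it takes over 61 s, if anything falls off the work surface, if the arm or the gripper's body presses on something with over 40 N, if the wrist force passes 120 N, or if a joint passes its speed limit or range.

## Working session

There is one attempt and no reset: what is moved stays moved. The work goes in short steps, Python scripts to look and compute and a tool call to move; the robot and the scene stay as the last step left them, time stands still between calls to the robot, and variables do not carry over. Pictures are saved under pics/ and viewed, at most 10 in all, crops included, and the job is handed in when it is done.

Besides the shell and the picture viewer there is one more tool, called after "Request:" as name(argument=value, ...) on one line, values as JSON. play_rows: Moves the arm, as the interface text tells. Its arguments: {"type":"object","properties":{"commands":{"type":"array"},"force":{"type":"number"}},"required":["commands"]}

```bash
mkdir -p pics; cat > h.py <<'E'
import numpy as np, cv2
from workcell import bot
from scipy.spatial.transform import Rotation as R
def cam(n):
    p=bot.camera_params(n); f=192/np.tan(np.radians(p['fov_y'])/2)
    return np.array([[f,0,p['cx']],[0,f,p['cy']],[0,0,1]]),np.array(p['D'],float),np.array(p['rvec'],float),np.array(p['tvec'],float)
def snap(n,name):
    c=cam(n); im=bot.read_camera(n); cv2.imwrite(f'pics/{name}.png',im); np.save(f'pics/{name}.npy',np.array(c,dtype=object),allow_pickle=True); return im
def load(name): return np.load(f'pics/{name}.npy',allow_pickle=True)
def ray(c,uv):
    K,D,rv,t=c; x=cv2.undistortPoints(np.array([[uv]],float),K,D)[0,0]
    Rm=R.from_rotvec(rv).as_matrix(); return -Rm.T@t, Rm.T@np.array([x[0],x[1],1])
def onz(c,uv,z):
    o,d=ray(c,uv); return o+d*(z-o[2])/d[2]
def proj(c,P):
    K,D,rv,t=c; return cv2.projectPoints(np.atleast_2d(np.array(P,float)),rv,t,K,D)[0][:,0]
def togo(pos,Rm=None):
    "row values for a target TCP position (and rotation matrix)"
    s=bot.read_state(); T=R.from_rotvec(s['tcp_rot']); d=T.inv().apply(np.array(pos)-s['tool_pos'])/0.6
    w=(T.inv()*R.from_matrix(Rm)).as_rotvec()/np.pi if Rm is not None else np.zeros(3)
    return np.round(d,4),np.round(w,4)
E
python3 - <<'E'
from h import *
a=snap('scene','s0');b=snap('side','d0');snap('wrist','w0')
for n in('scene','side'):
    o,_=ray(cam(n),(256,192)); print(n,o,bot.camera_params(n)['fov_y'])
cv2.imwrite('pics/s0b.png',cv2.resize(a,(800,600),interpolation=cv2.INTER_CUBIC))
cv2.imwrite('pics/d0b.png',cv2.resize(b,(800,600),interpolation=cv2.INTER_CUBIC))
s=bot.read_state();print(s['tool_pos'],s['tcp_rot'],s['time'])
E
```

```text
scene [1.27779993 0.98252958 0.90434646] 43.602970001355104
side [ 0.42739568 -0.82736612  0.64748071] 51.514191430507935
[6.74461898e-01 5.37288251e-06 2.55242321e-01] [-2.22056768e+00 -2.22047165e+00  1.88964876e-03] 0.15
```

View pics/s0b.png

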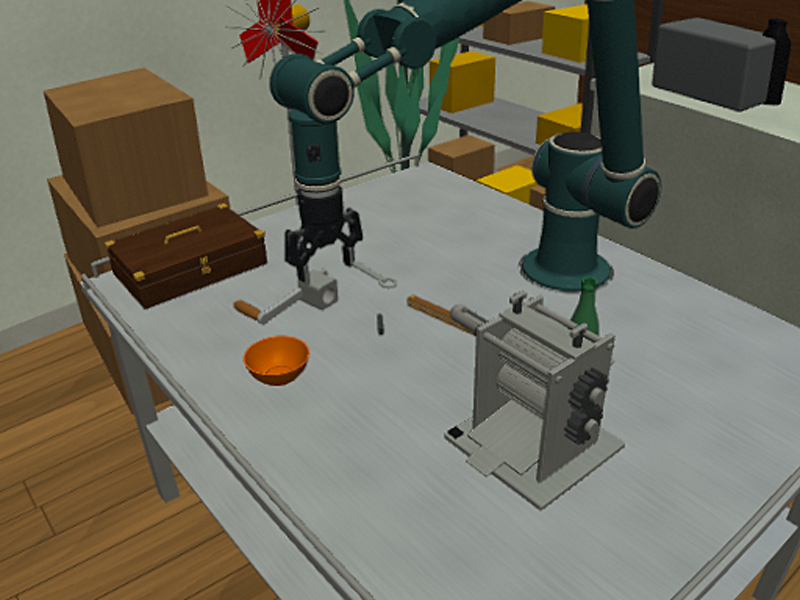

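View pics/d0b.png

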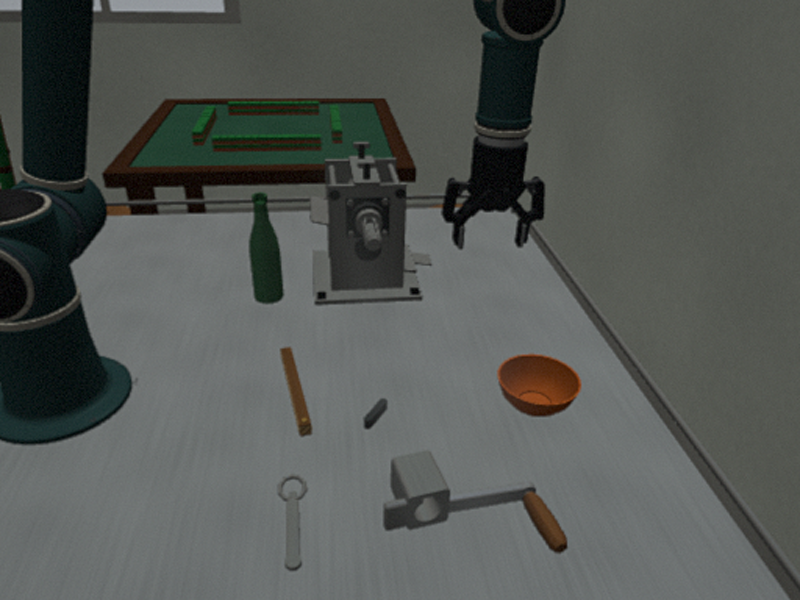

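The scene view shows the press at (530,400), the crank at (300,295) and the key at (380,323). The side view shows the key at (375,413), the hub at (418,490) and the shaft tip at about (374,238). I'll take enlarged crops of the side view.

```bash
python3 - <<'E'
from h import *
b=cv2.imread('pics/d0.png')
# A: press x190-280,y85-200 ; B: key+hub x225-370,y245-360
A=cv2.resize(b[95:200,195:280],None,fx=4.7,fy=4.7,interpolation=cv2.INTER_CUBIC)
B=cv2.resize(b[245:358,228:313],None,fx=4.7,fy=4.7,interpolation=cv2.INTER_CUBIC)
o=np.zeros((540,800,3),np.uint8); o[:A.shape[0],:399]=A[:540,:399]; o[:B.shape[0],400:799]=B[:540,:399]
cv2.imwrite('pics/crop1.png',o)
c=load('d0')
for n,p in dict(k1=(384,402),k2=(367,424),baseL=(316,304),baseR=(421,299),backL=(314,252)).items(): print(n,onz(c,np.array(p)/1.5625,0.0))
E
```

```text
k1 [ 0.51324392 -0.06116324  0.        ]
k2 [ 0.48211512 -0.11016486  0.        ]
baseL [0.40806938 0.25253542 0.        ]
baseR [0.62182888 0.25469512 0.        ]
backL [0.40558904 0.48827114 0.        ]
```

View pics/crop1.png

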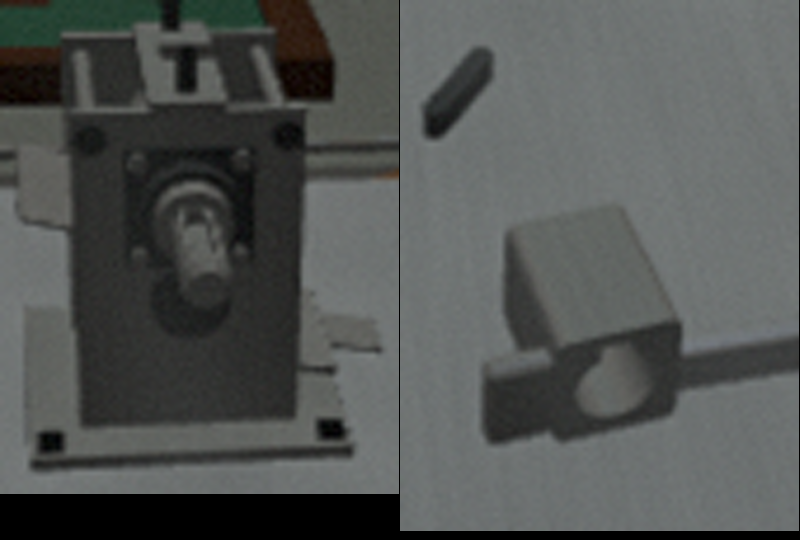

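```bash
python3 - <<'E'
from h import *
c=load('d0')
A=lambda u,v:(194.5+(u+.5)/4.7,94.5+(v+.5)/4.7)
B=lambda u,v:(227.5+(u-399.5)/4.7,244.5+(v+.5)/4.7)
for n,p,z in [('tip',A(205,288),.175),('baseL',A(32,467),0),('baseR',A(352,455),0),
 ('hFL',B(552,348),.06),('hFR',B(680,322),.06),('hBR',B(622,206),.06),('hBL',B(507,230),.06),
 ('k1',B(489,50),.017),('k2',B(430,105),.017),('bowl',(540/1.5625,365/1.5625),.04)]: print(n,onz(c,p,z).round(4))
E
```

```text
tip [0.513  0.1584 0.175 ]
baseL [0.4055 0.2564 0.    ]
baseR [0.622  0.2543 0.    ]
hFL [ 0.5138 -0.312   0.06  ]
hFR [ 0.5677 -0.3037  0.06  ]
hBR [ 0.5549 -0.236   0.06  ]
hBL [ 0.5031 -0.2455  0.06  ]
k1 [ 0.5137 -0.0738  0.017 ]
k2 [ 0.4798 -0.1136  0.017 ]
bowl [ 0.7728 -0.0394  0.04  ]
```

Request:
play_rows(commands=[[[-0.157,-0.297,0.125,0,0,0.223,-1],[-0.157,-0.297,0.125,0,0,0.223,-1],[-0.157,-0.297,0.125,0,0,0.223,-1],[-0.157,-0.297,0.125,0,0,0.223,-1],[-0.157,-0.297,0.125,0,0,0.223,-1],[-0.157,-0.297,0.125,0,0,0.223,-1],[-0.157,-0.297,0.125,0,0,0.223,-1],[-0.157,-0.297,0.125,0,0,0.223,0.3]]], force=40)

```text
time: 0.95
tool_pos: [0.4986, -0.0941, 0.1824]
tcp_rot: [2.846, 1.327, 0.003]
wrist_force: [0.3, 0.8, -0.2]
width: 0.858
grip_force: 0.0
```

```bash
python3 - <<'E'
from h import *
s=bot.read_state();print(s['time'],s['tool_pos'],s['tcp_rot'],s['joint_vel'],s['width'])
im=snap('wrist','w1'); c=load('w1'); o,d=ray(c,(256,192)); print(o,d)
cv2.imwrite('pics/w1b.png',cv2.resize(im,(800,600),interpolation=cv2.INTER_CUBIC))
E
```

```text
0.95 [ 0.49855615 -0.09405286  0.1823572 ] [2.84635268 1.32655636 0.00325061] [ 0.00546252  0.00720116 -0.00901782 -0.00098432  0.00269279  0.00445243] 0.8575537855508739
[ 0.54708141 -0.03475437  0.29944163] [-0.19368192 -0.21592397 -0.95712143]
```

View pics/w1b.png

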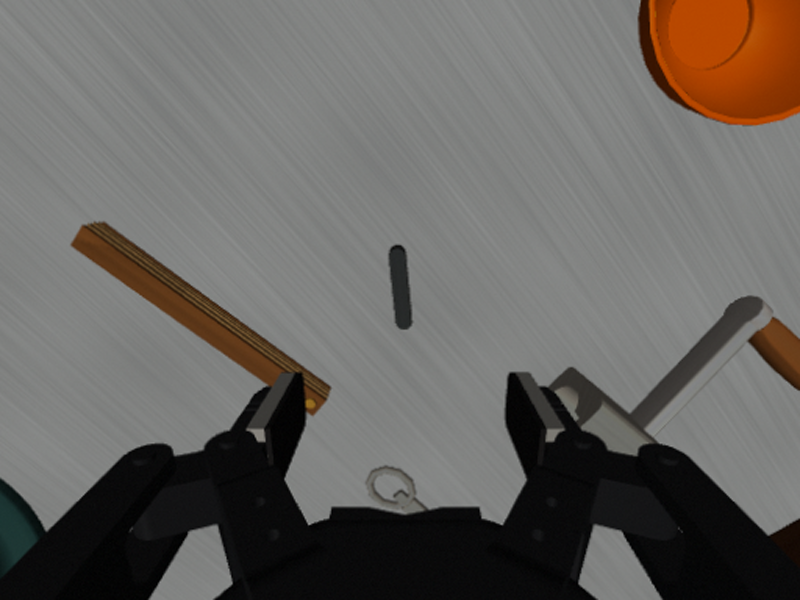

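The wrist view shows the key from about (398,248) to (404,327), tilted a few degrees off the tool axis.

```bash
python3 - <<'E'
from h import *
im=cv2.imread('pics/w1.png'); c=load('w1')
g=cv2.cvtColor(im,cv2.COLOR_BGR2GRAY); m=np.zeros_like(g); m[148:218,238:275]=(g[148:218,238:275]<75)
ys,xs=np.nonzero(m); pts=np.array([onz(c,(x,y),.017)[:2] for x,y in zip(xs,ys)])
w=(pts-pts.mean(0)); u,sv,vt=np.linalg.svd(w,full_matrices=False); d=vt[0]*np.sign(vt[0][1]); yaw=np.arctan2(d[1],d[0])
a=w@d; b=w@[-d[1],d[0]]; print(len(xs),'mean',pts.mean(0),'yaw',yaw,'ext',a.min(),a.max(),b.min(),b.max())
s=bot.read_state(); T=R.from_rotvec(s['tcp_rot']).as_matrix(); print('tool x yaw',np.arctan2(T[1,0],T[0,0]))
x=np.array([d[0],d[1],0]); z=np.array([0,0,-1.]); Rm=np.stack([x,np.cross(z,x),z],1)
print(togo([*pts.mean(0),.036],Rm))
E
```

```text
552 mean [ 0.49615642 -0.09084494] yaw 0.9610766242018259 ext -0.031491634058322324 0.029446006540876302 -0.005802378554424985 0.0058776297833403775
tool x yaw 0.8722002025240126
(array([ 0.0011, -0.0069,  0.2438]), array([ 0.0006, -0.0003, -0.0283]))
```

Request:
play_rows(commands=[[[0.001,-0.007,0.18,0,0,-0.028,0.3],[0.001,-0.007,0.22,0,0,-0.028,0.3],[0.001,-0.007,0.244,0,0,-0.028,0.4],[0.001,-0.007,0.244,0,0,-0.028,1],[0.001,-0.007,0.244,0,0,-0.028,1],[0.001,-0.007,0.244,0,0,-0.028,1],[0.001,-0.007,0.244,0,0,-0.028,1],[0.001,-0.007,0.244,0,0,-0.028,1]]], force=40)

```text
time: 1.8
tool_pos: [0.4961, -0.0915, 0.0374]
tcp_rot: [2.785, 1.447, 0.006]
wrist_force: [-0.2, -0.2, -1.6]
width: 0.127
grip_force: 44.3
```

Request:
play_rows(commands=[[[0,0,0,0,0,0,1],[0,0,0,0,0,0,1],[0,0,0,0,0,0,1]]])

```text
time: 2.1
tool_pos: [0.494, -0.0911, 0.0352]
tcp_rot: [2.788, 1.448, 0.001]
wrist_force: [0.4, 0.8, -0.5]
width: 0.126
grip_force: 44.3
```

Request:
play_rows(commands=[[[0,0,-0.08,0,0,0,1],[0.05,-0.03,-0.2,0,0,-0.04,1],[0.422,-0.257,-0.44,0,0,-0.194,1],[0.422,-0.257,-0.44,0,0,-0.194,1],[0.422,-0.257,-0.44,0,0,-0.194,1],[0.422,-0.257,-0.44,0,0,-0.194,1],[0.422,-0.257,-0.44,0,0,-0.194,1],[0.422,-0.257,-0.44,0,0,-0.194,1]]])

```text
time: 2.9
tool_pos: [0.5116, 0.1865, 0.2875]
tcp_rot: [2.225, 2.218, -0.0]
wrist_force: [1.0, 0.0, -1.6]
width: 0.127
grip_force: 44.4
```

Request:
play_rows(commands=[[[0.065,0,0,0,0,0,1],[0,0,0,0,0,0,1],[0,0,0,0,0,0,1]]])

```text
time: 3.2
tool_pos: [0.5113, 0.1846, 0.2862]
tcp_rot: [2.22, 2.221, -0.004]
wrist_force: [-0.4, -0.2, -0.9]
width: 0.123
grip_force: 44.4
```

```bash
python3 - <<'E'
from h import *
s=bot.read_state();print(s['time'],s['tool_pos'],s['tcp_rot'],s['width'],s['grip_force'])
im=snap('wrist','w2'); c=load('w2')
cv2.imwrite('pics/w2b.png',cv2.resize(im,(800,600),interpolation=cv2.INTER_CUBIC))
E
```

```text
3.2 [0.51132782 0.18464546 0.28622957] [ 2.22033608  2.22050113 -0.00354223] 0.1226123882588991 44.36832547187805
```

View pics/w2b.png

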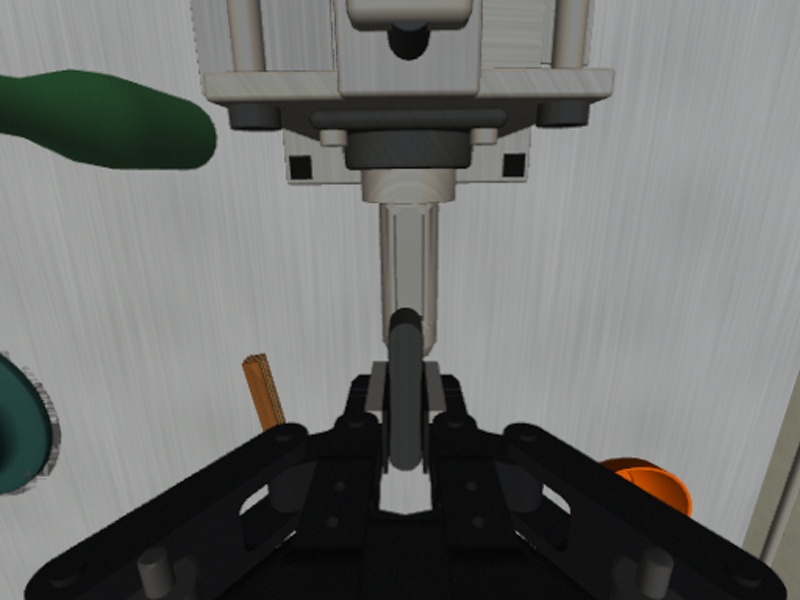

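The wrist view shows the key held at (405,390), the slot starting near (410,205), and the bearing face at v≈203. I'll crop in closer.

```bash
python3 - <<'E'
from h import *
im=cv2.imread('pics/w2.png')
A=cv2.resize(im[100:230,220:305],None,fx=4.6,fy=4.6,interpolation=cv2.INTER_CUBIC)
B=cv2.resize(im[190:310,220:305],None,fx=4.6,fy=4.6,interpolation=cv2.INTER_CUBIC)
o=np.zeros((600,790,3),np.uint8);o[:A.shape[0],:391]=A;o[:B.shape[0],395:786]=B
o=cv2.convertScaleAbs(o,alpha=1.5,beta=0)
cv2.imwrite('pics/crop2.png',o)
E
```

```text
(no output)
```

View pics/crop2.png

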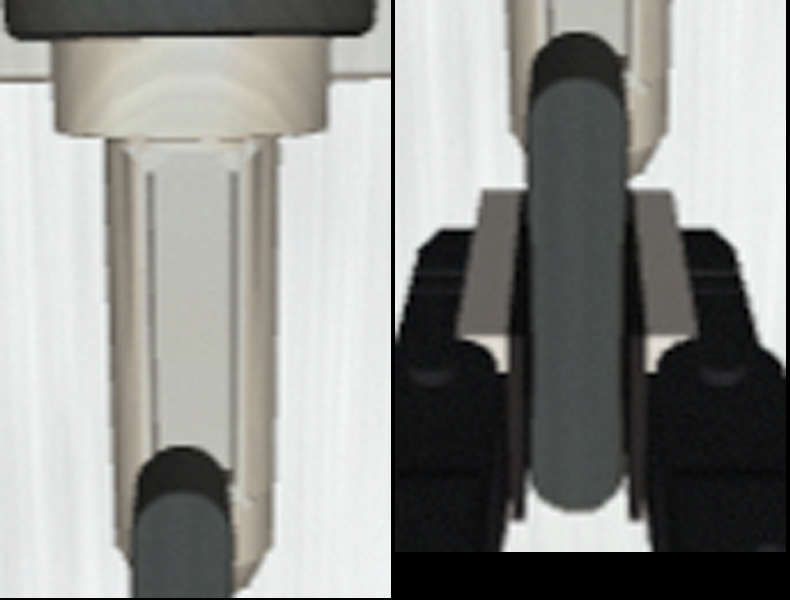

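```bash
python3 - <<'E'
from h import *
c=load('w2'); o,_=ray(c,(256,192)); print('cam',o)
A=lambda u,v:(219.5+(u+.5)/4.6,99.5+(v+.5)/4.6)
B=lambda u,v:(219.5+(u-394.5)/4.6,189.5+(v+.5)/4.6)
for n,p,z in [('shL1',A(106,150),.178),('shR1',A(278,150),.178),('shL2',A(117,520),.178),('shR2',A(273,520),.178),
 ('slotmid1',A(194,175),.185),('slotmid2',A(194.5,440),.185),('slotend',A(192,142),.188),('face',A(192,137),.2),('taperL',A(117,545),.176),('taperR',A(273,548),.176)]: print(n,onz(c,p,z).round(4))
for z in(.262,.265,.268,.271):
  a,b=onz(c,B(578,77),z),onz(c,B(575,510),z); l,r=onz(c,B(530,300),z),onz(c,B(624,300),z); e=onz(c,B(577,32),z-.017)
  print(z,a.round(4),b.round(4),'len',(a-b)[1].round(4),'wid',(r-l)[0].round(4),'mid',((a+b)/2).round(4),'ybot',e[1].round(4))
E
```

```text
cam [0.51102055 0.26214673 0.40300175]
shL1 [0.4972 0.2448 0.178 ]
shR1 [0.5282 0.2448 0.178 ]
shL2 [0.498  0.1734 0.178 ]
shR2 [0.5289 0.1734 0.178 ]
slotmid1 [0.513  0.2411 0.185 ]
slotmid2 [0.5132 0.1922 0.185 ]
slotend [0.5126 0.247  0.188 ]
face [0.5125 0.2486 0.2   ]
taperL [0.4978 0.1672 0.176 ]
taperR [0.5292 0.1666 0.176 ]
0.262 [0.5111 0.2104 0.262 ] [0.5106 0.1462 0.262 ] len 0.0642 wid 0.0123 mid [0.5109 0.1783 0.262 ] ybot 0.2106
0.265 [0.5111 0.2115 0.265 ] [0.5107 0.1487 0.265 ] len 0.0628 wid 0.012 mid [0.5109 0.1801 0.265 ] ybot 0.2116
0.268 [0.5111 0.2126 0.268 ] [0.5107 0.1511 0.268 ] len 0.0614 wid 0.0118 mid [0.5109 0.1818 0.268 ] ybot 0.2126
0.271 [0.5111 0.2137 0.271 ] [0.5107 0.1536 0.271 ] len 0.0601 wid 0.0115 mid [0.5109 0.1836 0.271 ] ybot 0.2136
```

Request:
play_rows(commands=[[[0.03,0.0037,0.02,0,0,-0.005,1],[0.052,0.0037,0.04,0,0,-0.005,1],[0.052,0.0037,0.06,0,0,-0.005,1],[0.052,0.0037,0.082,0,0,-0.005,1],[0.052,0.0037,0.082,0,0,-0.005,1],[0.052,0.0037,0.082,0,0,-0.005,1]]])

```text
time: 3.85
tool_pos: [0.514, 0.2156, 0.2363]
tcp_rot: [-2.207, -2.234, 0.003]
wrist_force: [0.4, 0.0, -0.3]
width: 0.127
grip_force: 44.4
```

```bash
python3 - <<'E'
from h import *
s=bot.read_state();print(s['time'],s['tool_pos'],s['tcp_rot'],s['width'],s['wrist_force'])
im=snap('wrist','w3')
A=cv2.resize(im[110:310,190:330],None,fx=3,fy=3,interpolation=cv2.INTER_CUBIC)
B=cv2.resize(im[110:230,224:290],None,fx=5,fy=5,interpolation=cv2.INTER_CUBIC)
o=np.zeros((600,760,3),np.uint8);o[:,:420]=A;o[:,425:755]=B
cv2.imwrite('pics/crop3.png',cv2.convertScaleAbs(o,alpha=1.5))
E
```

```text
3.85 [0.51399122 0.21559233 0.23628559] [-2.20736658 -2.23446014  0.00274939] 0.1266893939072813 [ 0.42733984  0.00570697 -0.27475404]
```

View pics/crop3.png

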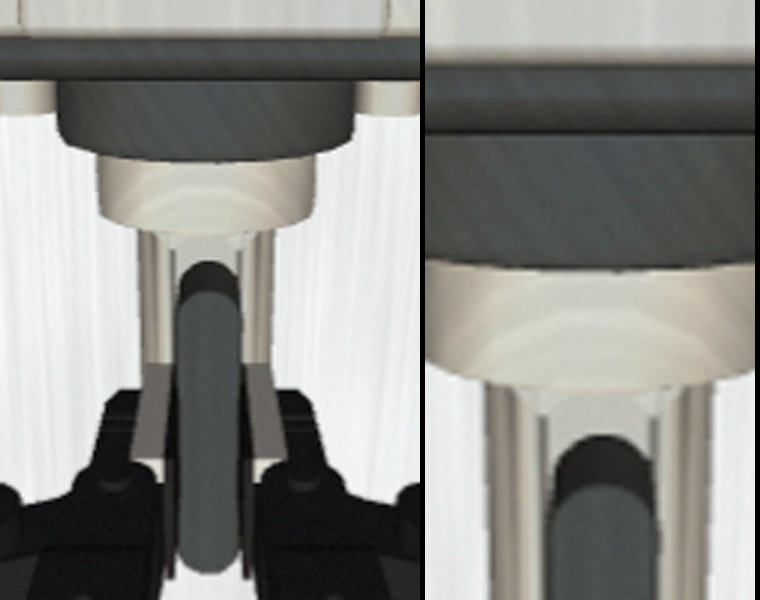

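```bash
python3 - <<'E'
from h import *
c=load('w3'); print('cam',ray(c,(256,192))[0])
B=lambda u,v:(223.5+(u-424.5)/5,109.5+(v+.5)/5)
A=lambda u,v:(189.5+(u+.5)/3,109.5+(v+.5)/3)
for n,p,z in [('keybotend',B(602.5,436),.201),('keybotw L',B(553,490),.205),('keybot R',B(652,490),.205),('slotL',B(545,430),.184),('slotR',B(657,430),.184),('shL',B(488,430),.178),('shR',B(713,430),.178),('slotend',B(601,390),.187),('face',B(601,386),.2),
 ('keytop+',B(604,487),.218),('keytop-',A(207,573),.218)]: print(n,onz(c,p,z).round(4))
E
```

```text
cam [0.51291022 0.292855   0.35317379]
keybotend [0.5132 0.2434 0.201 ]
keybotw L [0.5074 0.2379 0.205 ]
keybot R [0.5191 0.238  0.205 ]
slotL [0.5055 0.2386 0.184 ]
slotR [0.5205 0.2388 0.184 ]
shL [0.4974 0.2366 0.178 ]
shR [0.5285 0.237  0.178 ]
slotend [0.5129 0.2451 0.187 ]
face [0.5129 0.2494 0.2   ]
keytop+ [0.5134 0.2431 0.218 ]
keytop- [0.5137 0.182  0.218 ]
```

Request:
play_rows(commands=[[[0,-0.0005,0.01,0,0,0,1],[0,-0.0005,0.018,0,0,0,1],[0,-0.0005,0.024,0,0,0,1],[0,-0.0005,0.028,0,0,0,1],[0,-0.0005,0.03,0,0,0,1],[0,-0.0005,0.03,0,0,0,1]]])

```text
time: 4.5
tool_pos: [0.514, 0.2158, 0.219]
tcp_rot: [2.207, 2.235, -0.001]
wrist_force: [0.7, -2.0, -1.0]
width: 0.124
grip_force: 44.3
```

Request:
play_rows(commands=[[[0,0,0.002,0,0,0,1],[0,0,0.002,0,0,0,1],[0,0,0.002,0,0,0,1]]])

```text
time: 4.8
tool_pos: [0.5142, 0.2157, 0.218]
tcp_rot: [2.207, 2.235, -0.0]
wrist_force: [0.3, -2.0, -0.8]
width: 0.128
grip_force: 44.4
```

Request:
play_rows(commands=[[[0,0,0.002,0,0,0,1],[0,0,0.003,0,0,0,1],[0,0,0.003,0,0,0,1]]])

```text
time: 5.1
tool_pos: [0.5143, 0.2158, 0.2165]
tcp_rot: [2.207, 2.235, -0.0]
wrist_force: [-0.2, -4.2, 0.3]
width: 0.127
grip_force: 44.6
```

Request:
play_rows(commands=[[[0,0,0.001,0,0,0,1],[0,0,0.002,0,0,0,1],[0,0,0.002,0,0,0,1]]])

```text
time: 5.4
tool_pos: [0.514, 0.2157, 0.2149]
tcp_rot: [2.207, 2.235, -0.001]
wrist_force: [-0.3, -4.7, 1.6]
width: 0.126
grip_force: 44.6
```

```bash
python3 - <<'E'
from h import *
s=bot.read_state();print(s['time'],s['tool_pos'],s['wrist_force'],s['torque'])
im=snap('wrist','w4')
A=cv2.resize(im[110:310,190:330],None,fx=3,fy=3,interpolation=cv2.INTER_CUBIC)
B=cv2.resize(im[110:230,224:290],None,fx=5,fy=5,interpolation=cv2.INTER_CUBIC)
o=np.zeros((600,760,3),np.uint8);o[:,:420]=A;o[:,425:755]=B
cv2.imwrite('pics/crop4.png',cv2.convertScaleAbs(o,alpha=1.5))
E
```

```text
5.4 [0.51402578 0.21571298 0.21489838] [-0.27619087 -4.70348837  1.57571596] [-8.45591562e-01  2.41810667e-03 -5.10526684e-04]
```

View pics/crop4.png

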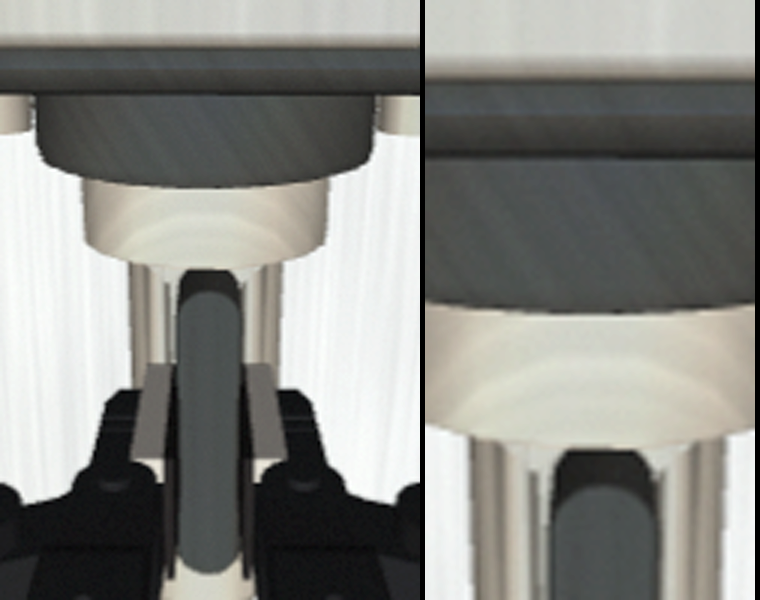

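The key is in the slot, with its inner end touching the slot's end. I'll back off 1.5 mm and keep lowering.

Request:
play_rows(commands=[[[-0.0025,-0.0007,0,0,0,0,1],[-0.0025,-0.0007,0,0,0,0,1],[-0.0025,-0.0007,0.001,0,0,0,1],[-0.0025,-0.0007,0.002,0,0,0,1],[-0.0025,-0.0007,0.002,0,0,0,1],[-0.0025,-0.0007,0.002,0,0,0,1]]])

```text
time: 6.05
tool_pos: [0.5137, 0.2149, 0.214]
tcp_rot: [-2.207, -2.235, -0.001]
wrist_force: [-0.6, 0.2, 0.2]
width: 0.124
grip_force: 45.2
```

Request:
play_rows(commands=[[[0,0,0.001,0,0,0,1],[0,0,0.001,0,0,0,1],[0,0,0.001,0,0,0,1]]])

```text
time: 6.35
tool_pos: [0.5138, 0.2149, 0.2139]
tcp_rot: [-2.207, -2.235, -0.001]
wrist_force: [-2.4, 1.4, 4.1]
width: 0.128
grip_force: 47.5
```

Request:
play_rows(commands=[[[0,0,0,0,0,0,0.5],[0,0,0,0,0,0,0.4],[0,0,0,0,0,0,0.4],[0,0,-0.03,0,0,0,0.4],[0,0,-0.08,0,0,0,0.4],[-0.03,0,-0.1,0,0,0,0.4],[-0.05,0,-0.1,0,0,0,0.4],[-0.05,0,-0.1,0,0,0,0.4]]])

```text
time: 7.15
tool_pos: [0.5139, 0.1832, 0.2727]
tcp_rot: [2.209, 2.233, -0.001]
wrist_force: [-0.3, -0.5, -0.8]
width: 0.299
grip_force: 0.0
```

```bash
python3 - <<'E'
from h import *
s=bot.read_state();print(s['time'],s['tool_pos'],s['wrist_force'])
im=snap('wrist','w5')
A=cv2.resize(im[70:270,190:330],None,fx=3,fy=3,interpolation=cv2.INTER_CUBIC)
b=cv2.imread('pics/x.png') if 0 else snap('side','d5')
B=cv2.resize(b[125:175,215:255],None,fx=8,fy=8,interpolation=cv2.INTER_CUBIC)
o=np.zeros((600,745,3),np.uint8);o[:,:420]=A;o[:400,425:745]=B
cv2.imwrite('pics/crop5.png',cv2.convertScaleAbs(o,alpha=1.5))
E
```

```text
7.15 [0.51390849 0.18318018 0.27266341] [-0.30028739 -0.5433211  -0.77929451]
```

View pics/crop5.png

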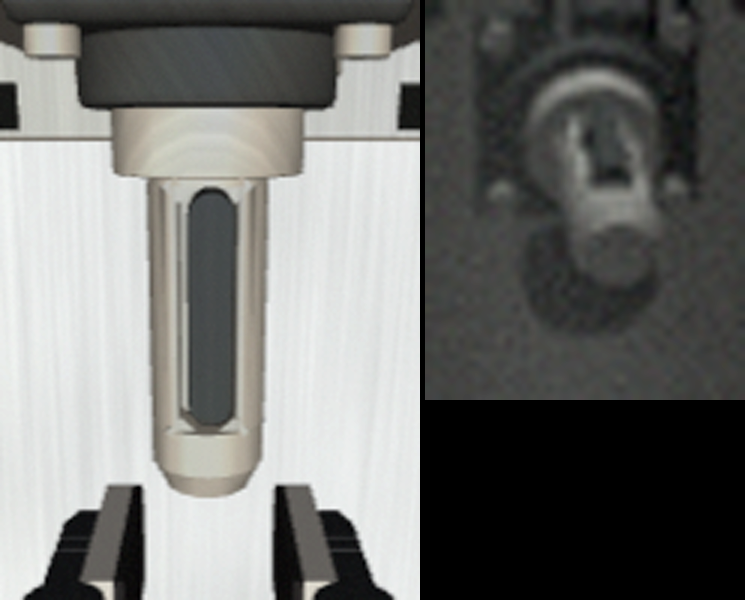

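The key sits in the slot at crop (212,188–427), close to the right-hand flank. I'll check its height.

```bash
python3 - <<'E'
from h import *
c=load('w5'); im=cv2.imread('pics/w5.png'); g=cv2.cvtColor(im,cv2.COLOR_BGR2GRAY)
A=lambda u,v:(189.5+(u+.5)/3,69.5+(v+.5)/3)
print('cam',ray(c,(256,192))[0])
for z in(.193,.196,.199):
  a,b=onz(c,A(212,195),z),onz(c,A(212,425),z);l,r=onz(c,A(189,310),z),onz(c,A(237,310),z)
  print(z,a[1],b[1],'len',(a-b)[1],'wid',(r-l)[0],'mid',(l+r)[0]/2)
for v in(200,400): print('shaft',[(onz(c,A(l,v),.177)[0]+onz(c,A(r,v),.177)[0])/2 for l,r in [((149,269) if v==200 else (153,265))]])
print('slot',onz(c,A(182,310),.1885),onz(c,A(238,310),.1885))
print('tip',onz(c,A(209,497),.163), onz(c,A(209,475),.187),'taper',onz(c,A(155,460),.176))
# key columns profile
for y in (120,150,180,200): print(y,g[y,238:284])
E
```

```text
cam [0.51279042 0.26041839 0.38956634]
0.193 0.24394955861436723 0.1844608866321833 len 0.05948867198218394 wid 0.012111587991408435 mid 0.514308079985022
0.196 0.24420090636978398 0.18562015187378716 len 0.05858075449599681 wid 0.011926740655663792 mid 0.514284917468911
0.199 0.24445225412520072 0.186779417115391 len 0.05767283700980971 wid 0.01174189331991915 mid 0.5142617549528
shaft [np.float64(0.5130228991114891)]
shaft [np.float64(0.5136187420849805)]
slot [0.50634153 0.21439563 0.1885    ] [0.52079536 0.21454935 0.1885    ]
tip [0.51402045 0.14869768 0.163     ] [0.51381773 0.16727142 0.187     ] taper [0.49810536 0.16681052 0.176     ]
120 [120 122 127 133 134 136 137 136 137 136 134 132 132 131 132 133 133 132
 132 132 133 132 131 132 131 131 131 131 130 130 129 131 130 129 129 128
 128 126 123 119 113 113 111 110 109 104]
150 [141 105  71  83  92  87  81 102 118 126 113  85 103 111  75  49  49  47
  48  48  51  50  49  49  49  48  49  50  49  45  47  87 121 118 108  90
  83  96  93  87  93 126 149 150 150 148]
180 [152 132  91  78  87  95  97 101 115 127 121  89  96 122  95  45  50  50
  49  48  49  50  51  50  48  49  49  50  49  42  60 108 126 115 108 102
 100  97  91  80 114 154 156 154 152 153]
200 [150 138 101  72  83  92  99 104 112 123 122  92  91 123  93  41  51  50
  48  49  49  51  51  49  49  49  50  48  49  42  69 115 126 114 109 104
 101  97  89  93 130 156 153 151 152 151]
```

Request:
play_rows(commands=[[[-0.08,0,-0.02,0,0,0,0.4],[-0.738,0.035,0.04,0,0,-0.051,-1],[-0.738,0.035,0.08,0,0,-0.051,-1],[-0.738,0.035,0.08,0,0,-0.051,-1],[-0.738,0.035,0.08,0,0,-0.051,-1],[-0.738,0.035,0.08,0,0,-0.051,-1],[-0.738,0.035,0.08,0,0,-0.051,-1],[-0.738,0.035,0.08,0,0,-0.051,-1]]])

```text
time: 8.05
tool_pos: [0.5365, -0.2051, 0.2321]
tcp_rot: [-2.02, -2.403, 0.0]
wrist_force: [0.7, 0.3, -0.1]
width: 1.0
grip_force: 0.0
```

```bash
python3 - <<'E'
from h import *
x=np.array([-np.sin(.16),np.cos(.16),0]);z=np.array([0,0,-1.]);print(bot.read_state()['tool_pos'],togo([.535,-.274,.19],np.stack([x,np.cross(z,x),z],1)))
E
```

```text
[ 0.53654137 -0.20514565  0.23206096] (array([-0.1127, -0.0222,  0.07  ]), array([-0.0004, -0.0005,  0.0041]))
```

Request:
play_rows(commands=[[[-0.113,-0.022,0.07,0,0,0.004,-1],[-0.113,-0.022,0.07,0,0,0.004,-1],[-0.113,-0.022,0.07,0,0,0.004,-1],[-0.113,-0.022,0.07,0,0,0.004,-1]]])

```text
time: 8.45
tool_pos: [0.535, -0.2724, 0.1899]
tcp_rot: [-2.036, -2.388, -0.0]
wrist_force: [-0.2, -0.1, 1.5]
width: 1.001
grip_force: 0.0
```

```bash
python3 - <<'E'
from h import *
s=bot.read_state();print(s['time'],s['tool_pos'],s['tcp_rot'])
im=snap('wrist','w6')
cv2.imwrite('pics/w6b.png',cv2.convertScaleAbs(cv2.resize(im,(800,600),interpolation=cv2.INTER_CUBIC),alpha=1.3))
E
```

```text
8.45 [ 0.53496756 -0.27241414  0.18991998] [-2.03569300e+00 -2.38770128e+00 -3.31405666e-05]
```

View pics/w6b.png

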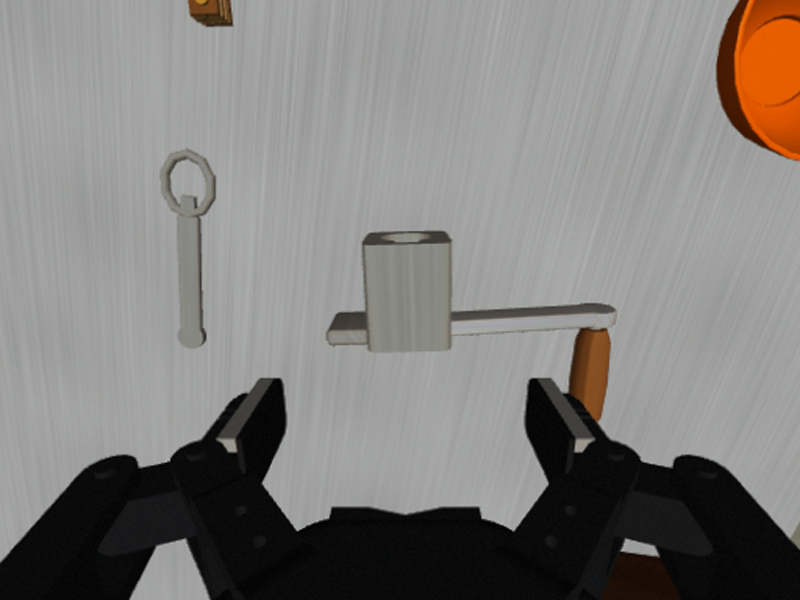

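The wrist view shows the hub top's corners at (363,243), (452,243), (450,350) and (368,352), with the arm running to the right. My picture allowance is now used up, so from here I'll measure with image code.

```bash
python3 - <<'E'
from h import *
c=load('w6'); k=512/800
P=[onz(c,((u+.5)*k-.5,(v+.5)*k-.5),.060)[:2] for u,v in [(363,243),(452,243),(450,350),(368,352)]]
P=np.array(P); print(P.round(4))
print('sides',[np.linalg.norm(P[i]-P[(i+1)%4]).round(4) for i in range(4)],'ctr',P.mean(0))
yl=P[0]-P[3]; yr=P[1]-P[2]; xx=P[1]-P[0]; x2=P[2]-P[3]
print('yaw',[np.arctan2(-v[0],v[1]) for v in(yl,yr)],[np.arctan2(v[1],v[0]) for v in(xx,x2)])
# arm line yaw: top edge of arm, z=.026
q=[onz(c,((u+.5)*k-.5,(v+.5)*k-.5),.026)[:2] for u,v in[(455,334),(580,327)]]; d=q[1]-q[0]; print('arm yaw',np.arctan2(d[1],d[0]))
s=bot.read_state(); T=R.from_rotvec(s['tcp_rot']).as_matrix(); print('tool yaw',np.arctan2(-T[0,0],T[1,0]))
E
```

```text
[[ 0.5034 -0.2388]
 [ 0.5559 -0.2304]
 [ 0.5678 -0.2986]
 [ 0.5157 -0.3084]]
sides [np.float64(0.0531), np.float64(0.0692), np.float64(0.0531), np.float64(0.0707)] ctr [ 0.53568879 -0.26903541]
yaw [np.float64(0.1741820463523831), np.float64(0.1732911076686419)] [np.float64(0.15893609430730712), np.float64(0.18619305518641457)]
arm yaw 0.21880900148909244
tool yaw 0.16008676017397686
```

```bash
python3 - <<'E'
from h import *
x=np.array([-np.sin(.174),np.cos(.174),0]);z=np.array([0,0,-1.]);print(togo([.5357,-.2695,.032],np.stack([x,np.cross(z,x),z],1)))
E
```

```text
(array([0.0037, 0.001 , 0.2651]), array([-0.0003, -0.0005, -0.0044]))
```

Request:
play_rows(commands=[[[0.0037,0.001,0.07,0,0,-0.0044,-1],[0.0037,0.001,0.14,0,0,-0.0044,-1],[0.0037,0.001,0.2,0,0,-0.0044,-1],[0.0037,0.001,0.24,0,0,-0.0044,-1],[0.0037,0.001,0.265,0,0,-0.0044,-1],[0.0037,0.001,0.265,0,0,-0.0044,-1],[0.0037,0.001,0.265,0,0,-0.0044,0],[0.0037,0.001,0.265,0,0,-0.0044,1]]], force=90)

```text
time: 9.3
tool_pos: [0.5377, -0.2712, 0.0352]
tcp_rot: [2.017, 2.404, 0.001]
wrist_force: [-3.9, -2.4, 8.3]
width: 0.691
grip_force: 7.6
```

Request:
play_rows(commands=[[[0,0,0,0,0,0,1],[0,0,0,0,0,0,1],[0,0,0,0,0,0,1],[0,0,0,0,0,0,1],[0,0,0,0,0,0,1]]])

```text
time: 9.8
tool_pos: [0.5375, -0.2715, 0.0354]
tcp_rot: [2.018, 2.404, 0.001]
wrist_force: [-0.3, 0.8, 7.0]
width: 0.646
grip_force: 97.8
```

Request:
play_rows(commands=[[[0,0,-0.02,0,0,0,1],[0,0,-0.06,0,0,0,1],[0,0,-0.12,0,0,0,1],[0,0,-0.18,0,0,0,1],[0,0,-0.25,0,0,0,1],[0,0,-0.25,0,0,0,1],[0,0,-0.25,0,0,0,1]]])

```text
time: 10.5
tool_pos: [0.5359, -0.2707, 0.1834]
tcp_rot: [2.019, 2.405, 0.0]
wrist_force: [0.0, -0.9, -10.0]
width: 0.647
grip_force: 97.7
```

Request:
play_rows(commands=[[[0.06,0.006,-0.02,0,0,0.01,1],[0.13,0.013,-0.04,0,0,0.025,1],[0.2,0.02,-0.06,0,0,0.04,1],[0.27,0.028,-0.08,0,0,0.052,1],[0.34,0.035,-0.1,0,0,0.052,1],[0.41,0.043,-0.108,0,0,0.052,1],[0.48,0.05,-0.108,0,0,0.052,1],[0.48,0.05,-0.108,0,0,0.052,1]]])

```text
time: 11.3
tool_pos: [0.5126, 0.0231, 0.244]
tcp_rot: [-2.199, -2.233, 0.004]
wrist_force: [-1.2, -1.2, -8.1]
width: 0.647
grip_force: 98.0
```

```bash
python3 - <<'E'
from h import *
s=bot.read_state();print(s['tool_pos'],s['wrist_force'],s['torque'],s['width'])
x=np.array([-.01,1,0]);x/=np.linalg.norm(x);z=np.array([0,0,-1.]);print(togo([.514,.085,.1824],np.stack([x,np.cross(z,x),z],1)))
E
```

```text
[0.51257965 0.02313429 0.24399516] [-1.19240347 -1.22530529 -8.13458211] [-0.06473519  0.0111728   0.06435936] 0.6468044785476342
(array([0.1027, 0.0047, 0.103 ]), array([-0.0023, -0.0011,  0.0017]))
```

Request:
play_rows(commands=[[[0.05,0.006,0.02,-0.0015,0,0.0017,1],[0.08,0.006,0.06,-0.0015,0,0.0017,1],[0.103,0.006,0.09,-0.0015,0,0.0017,1],[0.103,0.006,0.103,-0.0015,0,0.0017,1],[0.103,0.006,0.103,-0.0015,0,0.0017,1],[0.103,0.006,0.103,-0.0015,0,0.0017,1],[0.103,0.006,0.103,-0.0015,0,0.0017,1]]])

```text
time: 12.0
tool_pos: [0.5192, 0.0793, 0.1865]
tcp_rot: [2.214, 2.223, 0.006]
wrist_force: [1.0, -0.3, -7.5]
width: 0.652
grip_force: 97.8
```

```bash
python3 - <<'E'
from h import *
s=bot.read_state();print(s['tool_pos'],s['tcp_rot'],s['wrist_force'])
x=np.array([-.01,1,0]);x/=np.linalg.norm(x);z=np.array([0,0,-1.]);Rm=np.stack([x,np.cross(z,x),z],1);p=[.5148,.085,.1824]
print(togo(p,Rm))
im=snap('wrist','w7');c=load('w7');g=cv2.cvtColor(im,cv2.COLOR_BGR2GRAY)
# predicted hub top corners and tip / shaft silhouettes
o=np.array(s['tool_pos'])+[0,0,-.0074]
print('hub',proj(c,[o+[sx*.028,sy*.035,.032] for sy in(1,-1) for sx in(-1,1)]).round(1).tolist())
print('shaft',proj(c,[[.5137-.016,.19,.178],[.5137+.016,.19,.178],[.5137,.16,.187]]).round(1).tolist())
print('shaftrow');v=int(proj(c,[[.5137,.19,.178]])[0,1]);print(v,g[v,200:312].tolist())
v=int(proj(c,[o+[0,.02,.032]])[0,1]);print(v,g[v,190:322].tolist())
E
```

```text
[0.51924046 0.07929534 0.18650215] [2.21364554 2.22332625 0.00635371] [ 1.04788444 -0.25728625 -7.49983517]
(array([ 0.0095, -0.0074,  0.0068]), array([ 0.0018,  0.    , -0.0018]))
hub [[187.1, 227.3], [334.4, 227.5], [199.4, 365.9], [320.4, 365.7]]
shaft [[209.2, 26.9], [286.1, 27.3], [247.5, 102.2]]
shaftrow
27 [140, 139, 133, 131, 132, 134, 138, 134, 135, 72, 64, 69, 75, 79, 82, 89, 90, 92, 94, 100, 104, 109, 112, 116, 104, 85, 66, 48, 50, 82, 109, 109, 110, 109, 90, 16, 15, 15, 13, 16, 15, 16, 18, 24, 23, 25, 25, 26, 24, 25, 22, 20, 16, 13, 11, 10, 10, 9, 11, 10, 11, 9, 22, 56, 66, 64, 86, 107, 115, 111, 104, 100, 98, 97, 94, 93, 91, 91, 87, 85, 84, 79, 73, 68, 95, 123, 132, 131, 130, 133, 132, 131, 130, 132, 134, 134, 130, 130, 134, 132, 128, 135, 136, 134, 132, 135, 137, 133, 137, 138, 137, 135]
262 [57, 57, 57, 60, 69, 77, 90, 117, 116, 115, 115, 115, 116, 119, 118, 117, 115, 118, 118, 118, 116, 115, 115, 114, 115, 114, 114, 115, 115, 115, 114, 112, 111, 111, 112, 114, 113, 114, 112, 113, 114, 117, 119, 120, 118, 118, 118, 117, 117, 118, 116, 116, 112, 112, 112, 112, 112, 111, 110, 109, 111, 111, 114, 115, 116, 115, 114, 113, 111, 113, 114, 115, 117, 120, 122, 123, 123, 118, 118, 118, 115, 112, 112, 112, 113, 114, 113, 113, 113, 112, 114, 114, 116, 115, 115, 114, 116, 117, 116, 115, 116, 115, 114, 114, 113, 111, 112, 113, 114, 115, 116, 116, 117, 117, 116, 115, 114, 115, 114, 115, 115, 115, 116, 116, 115, 114, 112, 112, 113, 113, 113, 109]
```

Request:
play_rows(commands=[[[0.0095,-0.0074,0.0068,0.0018,0,-0.0018,1],[0.0095,-0.0074,0.0068,0.0018,0,-0.0018,1],[0.0095,-0.0074,0.0068,0.0018,0,-0.0018,1],[0.0095,-0.0074,0.0068,0.0018,0,-0.0018,1]]])

```text
time: 12.45
tool_pos: [0.5143, 0.0857, 0.182]
tcp_rot: [-2.209, -2.234, 0.001]
wrist_force: [-0.3, -0.3, -7.9]
width: 0.645
grip_force: 97.9
```

```bash
python3 - <<'E'
from h import *
s=bot.read_state();print(s['tool_pos'],s['tcp_rot'],s['wrist_force'])
x=np.array([-.01,1,0]);x/=np.linalg.norm(x);z=np.array([0,0,-1.]);Rm=np.stack([x,np.cross(z,x),z],1)
print(togo([.5148,.085,.1824],Rm))
im=snap('wrist','w8');c=load('w8');g=cv2.GaussianBlur(cv2.cvtColor(im,cv2.COLOR_BGR2GRAY),(3,3),0).astype(int)
T=R.from_rotvec(s['tcp_rot']).as_matrix();o=np.array(s['tool_pos'])+[0,0,-.0074]
hub=lambda x,y,z:o+T@[y,x,0]+[0,0,z]
print('hub pred',proj(c,[hub(sx*.028,sy*.035,.032) for sy in(1,-1) for sx in(-1,1)]).round(1).tolist())
for y in(.03,.02,.01):
  v=int(proj(c,[hub(0,y,.032)])[0,1]); r=np.diff(g[v]); L=sorted(np.argsort(-abs(r))[:14].tolist()); print('hub row',v,[(i,int(r[i])) for i in L], proj(c,[hub(-.028,y,.032),hub(.028,y,.032)]).round(1).tolist())
for u in(235,255,275): 
  r=np.diff(g[:,u]); L=sorted(np.argsort(-abs(r))[:14].tolist()); print('col',u,[(i,int(r[i])) for i in L])
for y in(.18,.19,.2):
  v=int(proj(c,[[.513,y,.178]])[0,1])
  if v<2: continue
  r=np.diff(g[v]); L=sorted(np.argsort(-abs(r))[:14].tolist()); print('shaft row',v,[(i,int(r[i])) for i in L],proj(c,[[.497,y,.178],[.529,y,.178]]).round(1).tolist())
E
```

```text
[0.51425566 0.08572654 0.18197601] [-2.20874311e+00 -2.23357393e+00  6.63919263e-04] [-0.2870975  -0.32405951 -7.8653409 ]
(array([-0.0012,  0.0009, -0.0007]), array([-0.0002,  0.    ,  0.0004]))
hub pred [[186.4, 227.4], [333.7, 227.4], [199.4, 365.8], [320.4, 365.8]]
hub row 239 [(120, -20), (121, -28), (122, -17), (136, -11), (145, 13), (146, 40), (147, 29), (190, -14), (191, -23), (192, -12), (194, 16), (323, -12), (325, 17), (326, 21)] [[187.5, 239.3], [332.6, 239.2]]
hub row 262 [(129, -24), (130, -17), (153, 26), (154, 38), (155, 17), (172, -19), (173, -45), (174, -44), (175, -18), (196, 16), (334, -16), (343, 37), (344, 47), (345, 26)] [[189.6, 262.0], [330.5, 261.9]]
hub row 283 [(107, -21), (108, -35), (109, -33), (110, -19), (138, 22), (139, 15), (194, 17), (195, 23), (196, 19), (197, 17), (321, -18), (322, -23), (323, -19), (379, -22)] [[191.6, 283.4], [328.5, 283.3]]
col 235 [(116, 15), (117, 36), (118, 22), (181, -29), (182, -28), (188, 13), (189, 17), (206, -18), (221, 18), (222, 29), (223, 14), (323, -36), (324, -39), (325, -18)]
col 255 [(51, 29), (52, 32), (53, 15),
[... 205 characters left out ...]
2, -24), (187, 27), (214, -21), (215, -19), (222, 27), (324, -19), (325, -38), (326, -32)]
shaft row 68 [(220, -4), (221, -22), (222, -33), (223, -15), (226, 4), (227, 5), (228, 5), (229, 5), (291, -4), (296, 12), (297, 25), (298, 19), (299, 6), (443, -4)] [[221.1, 67.9], [297.8, 68.8]]
shaft row 41 [(220, -21), (221, -34), (222, -16), (238, -18), (239, -19), (242, 25), (246, -18), (247, -34), (248, -30), (276, 27), (280, 19), (281, 17), (298, 24), (299, 19)] [[220.4, 41.2], [299.1, 42.1]]
shaft row 13 [(145, -23), (146, -28), (147, -24), (238, -18), (239, -17), (241, 19), (242, 23), (244, -23), (245, -31), (280, 23), (281, 27), (282, 18), (372, 26), (373, 29)] [[219.7, 13.1], [300.4, 14.1]]
```

```bash
python3 - <<'E'
from h import *
s=bot.read_state();c=load('w8')
T=R.from_rotvec(s['tcp_rot']).as_matrix();o=np.array(s['tool_pos'])
for dz in(-.0034,-.0074,-.0114):
  hub=lambda x,y,z:o+T@[y,x,0]+[0,0,z+dz]
  print(dz,'v: bot,bore bottom,roof,top',proj(c,[hub(0,.035,z) for z in(-.028,-.018,.0245,.032)])[:,1].round(1),'bore top off-key x=.019:',proj(c,[hub(.012,.035,.0134)]).round(1))
im=cv2.imread('pics/w8.png');g=cv2.cvtColor(im,cv2.COLOR_BGR2GRAY)
for u in(205,255,312):print(u,g[172:232,u].tolist())
for v in(184,190,200,208,212):print(v,g[v,185:335:2].tolist())
print(ray(c,(256,192)))
E
```

```text
-0.0034 v: bot,bore bottom,roof,top [187.1 192.2 223.8 232.1] bore top off-key x=.019: [[287.9 213.4]]
-0.0074 v: bot,bore bottom,roof,top [185.3 190.1 219.8 227.5] bore top off-key x=.019: [[287.  210.1]]
-0.0114 v: bot,bore bottom,roof,top [183.5 188.1 216.1 223.3] bore top off-key x=.019: [[286.1 207. ]]
205 [130, 130, 130, 131, 130, 130, 130, 131, 131, 131, 130, 130, 130, 131, 129, 131, 132, 131, 131, 123, 110, 78, 55, 57, 55, 56, 56, 57, 56, 56, 55, 56, 55, 54, 54, 56, 56, 57, 55, 54, 54, 53, 55, 55, 56, 56, 56, 56, 55, 55, 63, 118, 119, 119, 118, 117, 118, 118, 118, 119]
255 [134, 135, 134, 134, 134, 134, 134, 136, 137, 134, 93, 54, 54, 57, 62, 118, 118, 120, 119, 119, 118, 119, 119, 119, 119, 119, 120, 120, 118, 119, 119, 119, 119, 120, 120, 120, 118, 119, 120, 119, 120, 119, 117, 85, 55, 56, 54, 54, 53, 52, 62, 118, 117, 117, 116, 117, 117, 116, 116, 117]
312 [138, 138, 139, 139, 139, 138, 139, 139, 138, 140, 139, 139, 139, 138, 140, 139, 138, 137, 117, 101, 75, 54, 55, 55, 56, 54, 54, 53, 55, 56, 55, 54, 53, 52, 54, 54, 54, 57, 55, 53, 55, 55, 55, 54, 55, 55, 52, 56, 56, 58,
[... 1128 characters left out ...]
6, 55, 56, 56, 55, 54, 54, 56, 54, 55, 56, 56, 55, 55, 54, 56, 61, 93, 112, 115, 116, 117, 116, 117, 118, 123, 121, 118, 118, 119, 122, 119, 118, 119, 114, 67, 55, 54, 54, 56, 56, 56, 55, 56, 53, 53, 53, 53, 53, 55, 55, 54, 54, 56, 58, 55, 55, 53, 90, 141, 138, 135, 138, 138]
212 [137, 134, 135, 135, 55, 57, 56, 56, 54, 55, 54, 55, 56, 54, 57, 54, 54, 55, 56, 55, 56, 55, 54, 55, 55, 55, 54, 55, 77, 112, 116, 116, 116, 116, 117, 120, 121, 121, 118, 118, 119, 123, 120, 118, 117, 114, 56, 54, 53, 53, 54, 53, 54, 55, 54, 54, 53, 56, 56, 56, 54, 53, 53, 54, 54, 54, 56, 54, 54, 55, 78, 135, 136, 140, 138]
(array([0.51311318, 0.16289615, 0.29894499]), array([-0.00924381, -0.29131086, -0.95669735]))
```

```bash
python3 - <<'E'
from h import *
from scipy.optimize import least_squares as LS
s=bot.read_state();c=load('w8');o=np.array(s['tool_pos']);T=R.from_rotvec(s['tcp_rot']).as_matrix()
def hubres(p):
  H=lambda x,y,z:o+p[:3]+T@[y,x,0]+[0,0,z]
  r=[]
  for x,pts in((-.028,[(206.3,190),(200.5,200),(194.8,208),(192.3,212)]),(.028,[(311,190),(317.3,200),(323,208),(325.3,212)]),(-.00775,[(241,212)]),(.00775,[(276,212)])):
    a,b=proj(c,[H(x,.035,-.02),H(x,.035,.02)])
    for u,v in pts: r.append(a[0]+(b[0]-a[0])*(v-a[1])/(b[1]-a[1])-u)
  v=proj(c,[H(0,.035,z) for z in(-.028,-.018,.0245)])[:,1]-[182,186.6,215]
  return np.r_[r,v]
f=LS(hubres,[0,0,-.0074]);print('hub-TCP',f.x.round(4),f.fun.round(1))
def shres(p): # axis at y=.18: x,z ; yaw known
  r=[]
  for y,l,rr in((.178,222.2,298),(.186,221.7,298.4),(.19,221.3,298.9)):
    cam=ray(c,(256,192))[0]
    ax=np.array([p[0]-.01*(y-.18),y,p[1]])
    d=cam-ax;d[1]=0;D=np.linalg.norm(d);n=d/D;t=np.array([n[2],0,-n[0]]);q=.016**2/D;h=.016*np.sqrt(1-(.016/D)**2)
    q=proj(c,[ax+n*q-t*h,ax+n*q+t*h])[:,0]; r+=[q[0]-l,q[1]-rr]
  return r
g=LS(shres,[.513,.175]);print('shaft',g.x.round(4),np.round(g.fun,1)); print('hub pos',o+f.x)
E
```

```text
hub-TCP [-0.0006  0.0017 -0.0086] [ 0.5 -0.3  0.1 -0.1 -0.1  0.1 -0.4 -0.1 -0.7  1.1  0.1  0.  -0.1]
shaft [0.5132 0.1755] [ 0.2 -0.2 -0.1  0.2 -0.1  0.1]
hub pos [0.513693   0.08736103 0.17344656]
```

Request:
play_rows(commands=[[[0,0.0015,-0.0017,0,0,0,1],[0.025,0.0015,-0.0017,0,0,0,1],[0.04,0.0015,-0.0017,0,0,0,1],[0.055,0.0015,-0.0017,0,0,0,1],[0.07,0.0015,-0.0017,0,0,0,1],[0.08,0.0015,-0.0017,0,0,0,1],[0.085,0.0015,-0.0017,0,0,0,1],[0.085,0.0015,-0.0017,0,0,0,1]]])

```text
time: 13.3
tool_pos: [0.5145, 0.1372, 0.1828]
tcp_rot: [-2.208, -2.234, 0.001]
wrist_force: [0.1, -0.3, -7.6]
width: 0.65
grip_force: 98.0
```

```bash
python3 - <<'E'
from h import *
s=bot.read_state();print(s['tool_pos'],s['tcp_rot'],s['wrist_force'],s['torque'],s['width'])
E
```

```text
[0.51448813 0.13715557 0.18276108] [-2.20783632e+00 -2.23407548e+00  1.25180660e-03] [ 0.12504452 -0.27915067 -7.62680514] [ 0.02297488  0.07635432 -0.02141893] 0.6497957682194184
```

The hub is on the shaft with no contact force. Next I'll take it over the start of the key.

Request:
play_rows(commands=[[[0.008,0,0,0,0,0,1],[0.014,0,0,0,0,0,1],[0.02,0,0,0,0,0,1],[0.026,0,0,0,0,0,1],[0.032,0,0,0,0,0,1],[0.038,0,0,0,0,0,1],[0.038,0,0,0,0,0,1]]])

```text
time: 14.0
tool_pos: [0.5143, 0.16, 0.1828]
tcp_rot: [-2.208, -2.234, 0.001]
wrist_force: [0.2, -0.3, -7.7]
width: 0.65
grip_force: 98.0
```

Request:
play_rows(commands=[[[0.01,0,0,0,0,0,1],[0.02,0,0,0,0,0,1],[0.03,0,0,0,0,0,1],[0.04,0,0,0,0,0,1],[0.05,0,0,0,0,0,1],[0.06,0,0,0,0,0,1],[0.07,0,0,0,0,0,1],[0.07,0,0,0,0,0,1]]])

```text
time: 14.8
tool_pos: [0.5138, 0.2024, 0.1828]
tcp_rot: [-2.208, -2.234, 0.001]
wrist_force: [0.4, -0.7, -7.0]
width: 0.645
grip_force: 98.0
```

Request:
play_rows(commands=[[[0.006,0,0,0,0,0,1],[0.01,0,0,0,0,0,1],[0.012,0,0,0,0,0,1],[0.012,0,0,0,0,0,1],[0.012,0,0,0,0,0,1]]])

```text
time: 15.3
tool_pos: [0.5137, 0.2086, 0.1828]
tcp_rot: [-2.209, -2.233, 0.001]
wrist_force: [0.3, -0.6, -8.2]
width: 0.645
grip_force: 98.0
```

Request:
play_rows(commands=[[[0.002,0,0,0,0,0,1],[0.004,0,0,0,0,0,1],[0.005,0,0,0,0,0,1],[0.005,0,0,0,0,0,1]]])

```text
time: 15.7
tool_pos: [0.5137, 0.2112, 0.1829]
tcp_rot: [2.209, 2.234, -0.002]
wrist_force: [-0.6, -3.2, -7.1]
width: 0.644
grip_force: 98.1
```

Request:
play_rows(commands=[[[0.001,0,0,0,0,0,1],[0.002,0,0,0,0,0,1],[0.003,0,0,0,0,0,1],[0.003,0,0,0,0,0,1]]])

```text
time: 16.1
tool_pos: [0.5137, 0.2112, 0.1829]
tcp_rot: [2.208, 2.232, -0.006]
wrist_force: [-0.2, -10.0, -4.3]
width: 0.648
grip_force: 98.3
```

Contact at the expected place: the hub is against the bearing. I'll ease it down onto the shaft, still pressing lightly.

Request:
play_rows(commands=[[[0,0,0.001,0,0,0,1],[0.001,0,0.002,0,0,0,1],[0.001,0,0.003,0,0,0,1],[0.001,0,0.0035,0,0,0,1],[0.001,0,0.0035,0,0,0,1]]])

```text
time: 16.6
tool_pos: [0.514, 0.2113, 0.1815]
tcp_rot: [2.207, 2.231, -0.006]
wrist_force: [-1.6, -12.9, -1.6]
width: 0.652
grip_force: 98.8
```

Request:
play_rows(commands=[[[0,0,0.0015,0,0,0,1],[0.001,0,0.002,0,0,0,1],[0.001,0,0.002,0,0,0,1],[0.001,0,0.002,0,0,0,1]]])

```text
time: 17.0
tool_pos: [0.5141, 0.2113, 0.1809]
tcp_rot: [2.207, 2.231, -0.007]
wrist_force: [-2.5, -16.1, 1.3]
width: 0.65
grip_force: 99.1
```

Request:
play_rows(commands=[[[0,0,0,0,0,0,-0.3],[0,0,0,0,0,0,-0.7],[0,0,0,0,0,0,-1],[0,0,0,0,0,0,-1],[0,0,0,0,0,0,-1]]])

```text
time: 17.5
tool_pos: [0.5143, 0.2154, 0.1804]
tcp_rot: [-2.209, -2.234, -0.002]
wrist_force: [-0.0, -0.3, -0.1]
width: 0.999
grip_force: 0.0
```

Request:
play_rows(commands=[[[0,0,-0.04,0,0,0,-1],[0,0,-0.1,0,0,0,-1],[-0.03,0,-0.16,0,0,0,-1],[-0.08,0,-0.2,0,0,0,-1],[-0.12,0,-0.2,0,0,0,-1],[-0.12,0,-0.2,0,0,0,-1],[-0.12,0,-0.2,0,0,0,-1]]])

```text
time: 18.2
tool_pos: [0.5145, 0.1429, 0.2996]
tcp_rot: [-2.209, -2.232, -0.0]
wrist_force: [-0.5, 0.8, -0.9]
width: 1.001
grip_force: 0.0
```

```bash
python3 - <<'E'
from h import *
s=bot.read_state();print(s['tool_pos'],s['wrist_force'],s['width'])
im=snap('wrist','w9');c=load('w9');g=cv2.cvtColor(im,cv2.COLOR_BGR2GRAY)
f=lambda y,z,x=0:proj(c,[[.5135+x,y,z]])[0].round(1).tolist()
print('pred bearing top edge',f(.248,.2),'hub top near bearing',f(.248,.206),'hub outer',f(.178,.206),'tip',f(.16,.187),'width',f(.213,.206,-.028),f(.213,.206,.028))
for dx in(-.012,0,.012):
  u=int(f(.22,.206,dx)[0]);r=g[:,u].astype(int);d=np.diff(r);print(u,[(i,int(d[i])) for i in range(383) if abs(d[i])>12 and i<330])
v=int(f(.213,.206)[1]);d=np.diff(g[v].astype(int));print(v,[(i,int(d[i])) for i in range(511) if abs(d[i])>12])
E
```

```text
[0.51453342 0.14289003 0.29955198] [-0.46563227  0.82665891 -0.89868792] 1.0010047460475113
pred bearing top edge [259.8, 72.4] hub top near bearing [259.8, 71.2] hub outer [258.9, 165.9] tip [258.7, 181.6] width [222.7, 120.5] [295.8, 121.2]
243 [(21, 20), (46, -13), (49, 42), (50, 37), (165, -20), (166, -20), (172, 26), (174, 17), (324, -15), (325, -60), (326, -46)]
259 [(20, 23), (45, -24), (48, 43), (49, 56), (173, -13), (181, 24), (328, -69), (329, -54)]
275 [(21, 20), (46, -16), (49, 40), (50, 41), (165, -26), (170, 18), (172, 16), (173, 16), (325, -61), (326, -51)]
120 [(225, -23), (226, -37), (228, 13), (229, 18), (295, 28), (296, 19)]
```

```bash
python3 - <<'E'
from h import *
g=cv2.cvtColor(cv2.imread('pics/w9.png'),cv2.COLOR_BGR2GRAY)
for u in(235,243,259,275,285):print(u,g[55:90,u].tolist())
im=snap('side','d9');c=load('d9');gs=cv2.cvtColor(im,cv2.COLOR_BGR2GRAY)
P=lambda x,y,z:proj(c,[[.5135+x,.213+y,.175+z]])[0].round(1).tolist()
print('handle pred',P(.14,-.081,-.014),'hsv'); 
h=cv2.cvtColor(im,cv2.COLOR_BGR2HSV);m=((h[...,0]>5)&(h[...,0]<20)&(h[...,1]>90)).astype(np.uint8)
n,_,st,ce=cv2.connectedComponentsWithStats(m);print([(st[i][:].tolist(),ce[i].round(1).tolist()) for i in range(1,n) if st[i][4]>60])
E
```

```text
235 [87, 85, 84, 84, 85, 85, 85, 86, 86, 86, 88, 90, 91, 92, 91, 90, 99, 110, 113, 114, 112, 113, 112, 112, 113, 113, 113, 113, 113, 114, 113, 113, 113, 113, 114]
243 [108, 109, 109, 108, 105, 106, 106, 106, 108, 111, 113, 112, 110, 109, 108, 109, 110, 108, 107, 106, 107, 106, 107, 107, 106, 107, 108, 106, 107, 107, 106, 106, 106, 107, 106]
259 [110, 109, 111, 115, 117, 114, 113, 112, 111, 112, 112, 110, 110, 110, 111, 112, 111, 110, 110, 111, 110, 110, 110, 109, 111, 111, 110, 109, 109, 110, 110, 111, 111, 111, 111]
275 [102, 103, 103, 103, 102, 100, 99, 99, 99, 101, 103, 104, 102, 100, 99, 98, 98, 106, 111, 112, 111, 112, 112, 111, 111, 112, 110, 112, 111, 110, 112, 110, 110, 111, 110]
285 [79, 79, 77, 78, 77, 77, 77, 76, 75, 74, 75, 75, 72, 71, 72, 72, 71, 95, 112, 113, 113, 112, 113, 113, 112, 112, 114, 112, 111, 112, 113, 112, 113, 112, 113]
handle pred [290.2, 163.0] hsv
[([66, 63, 159, 65, 1949], [126.7, 101.3]), ([146, 68, 56, 2, 94], [171.9, 68.5]), ([147, 72, 57, 2, 76], [171.2, 72.3]), ([136, 90, 69, 3, 118], [172.4, 90.6]), ([137, 94, 68, 3, 116], [169.5, 95.1]), ([49, 130, 12, 8, 80], [54.3, 134.0]), ([62, 131, 39, 7, 178], [78.0, 134.2]), ([284, 160, 12, 18, 140], [289.6, 168.5]), ([180, 222, 19, 57, 393], [189.1, 250.1]), ([318, 227, 54, 39, 1602], [344.3, 245.2])]
```

```bash
python3 -c "
from workcell import bot
print(bot.finish_job())"
```

```text
the job is handed in; nothing more can be done
None
```

The key lies fully down in the slot, and the crank's hub is on over it, home against the bearing and let go; I handed the job in at about 18 s, with the bottle, bowl, opener and fan left alone.

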